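# Draw the unclipped circuit card from the rack and stand it on the inspection easel

### The arm

A 6-joint arm with a two-finger parallel gripper is mounted at the origin on a cart in front of the work surface, level with it; the furniture and walls round the work are solid. World frame = base frame: x ahead of the robot, y to its left, z up, the work surface at z = 0. Lengths are in mm, angles in rad, forces in N, time in s.
With the tool pointing down it reaches from about 350 to 975 mm from the base axis. Payload 7.1 kg.
Tool frame: the origin (TCP) lies between the finger pads; the fingertips stand 17 mm ahead of it and the grasp point (between the pads) lies 2 mm behind it; z points along the fingers, y is the line along which they close (so a half turn about z gives the same grasp; the last joint's range is limited). The gripper opens to 88 mm and grips with 3 to 60 N. Pads are 20 mm wide; open, the fingers measure 115 mm over their backs; the gripper's body (75 mm by 178 mm) begins 61 mm behind the grasp point.
Start: joints at [-1.268, 0.423, 1.63, -0, 1.089, -0.019], TCP at [197.689, -592.895, 239.675] pointing down, gripper open.
Joint ranges: [-3, 3], [-0.9, 2.11], [0.09, 2.58], [-1.31, 4.45], [0.11, 2.69], [-2.54, 2.54]. Speed limits (rad/s): [2.39, 2.39, 3.01, 3.14, 3.14, 3.14].

### API

Orientations are given as a rotation vector (axis times angle).
In Python, from workcell import ctrl, eyes, workorder, get_obs gives the robot as it stands (ctrl), with the cameras (eyes), the readings as plain functions and the job (workorder).
- The arm moves only by the shell command python3 jog.py 'ROWS' [OPENING]. ROWS is a JSON list of rows, 1 to 5 of them, each of 6 numbers: dx, dy, dz in mm, then a rotation vector rx, ry, rz in rad; each row shifts and turns the commanded pose from where the row before left it, along the tool's axes as they then stand; what a row does not reach is not made up. A row lasts 1/12 s, in which the tool goes at most 41.7 mm and 0.125 rad, less where a joint would pass 70% of its speed; a pose out of reach is approached as far as the arm can. OPENING is the finger opening in mm, set as the command begins (- or left out keeps the last). The fingers move at their own pace and stop on an object; the grip force is fixed at half the most. Time passes only in rows, so rows that do not move let the fingers close. It prints the time, the measured TCP pose, the force, the opening and the grip force at its end.
- get_obs(): the state, without advancing time (a new reading comes with each control period).
- eyes.get_image(name): name is "side" or "top" or "wrist"; returns a dict with "img" (420x560x3 uint8, red, green, blue), "fx", "fy", "cx", "cy" (pixels), "R" (3x3) and "t" (3): a world point X has camera coordinates R X + t. Camera axes: x right, y down, z forward; pixel columns grow to the right and rows downward; lengths in mm; the calibration is good to about 2 mm. A picture is of the moment at which its call begins. There is no depth.
- workorder.close_job(): hands the job in; it is judged then, once.
The state is a dict: "t": time; "qpos": joint angles; "qvel": joint speeds; "joint_torque": joint torques, N m; "ee_pos": TCP position; "orientation": TCP orientation; "ft_force": force on the tool from outside, world axes, zero at the start; "moment": the same for the moment, N m; "width": finger opening in mm; "grasp_force": force on a finger pad.
Only numpy, scipy, OpenCV 4.12 (cv2) and the standard library are available. Lean on these libraries where they do the work, as an engineer would, in place of code of your own. Each camera call takes 0.05 s, during which the arm holds its last target. There are 200 camera calls.

### The job

Three identical circuit cards stand in the slotted rack; hidden spring clips still hold two of them by the foot and one is free. Find the free card by tugging the cards softly upward by their top edges without straining a clip (a held card may give only a few millimetres), draw it straight up out of its slot and stand it centred on the easel, bottom edge in the trough, leaning back against the two rails. Leave the other two cards fully down in the rack, do not disturb the things lying around, and let go of everything.

Things in the scene. Friction and masses are not known exactly. Their poses are not given: they have to be found in the camera images.
- card_a: one of three alike circuit cards in the rack; slots vary. Green plate 90 wide (own x) x 4 thick (y) x 105 mm high (z); flat parts 3 mm high on its +y face; along the top edge an aluminium grip bar 84 wide x 9 thick x 18 mm tall (z = 87 to 105 mm). 0.08 to 0.17 kg. Origin: middle of the bottom edge. Exactly one card is free of a clip; nothing visible shows which.
- card_b: one of three alike circuit cards in the rack; slots vary. Green plate 90 wide (own x) x 4 thick (y) x 105 mm high (z); flat parts 3 mm high on its +y face; along the top edge an aluminium grip bar 84 wide x 9 thick x 18 mm tall (z = 87 to 105 mm). 0.08 to 0.17 kg. Origin: middle of the bottom edge. Exactly one card is free of a clip; nothing visible shows which.
- card_c: one of three alike circuit cards in the rack; slots vary. Green plate 90 wide (own x) x 4 thick (y) x 105 mm high (z); flat parts 3 mm high on its +y face; along the top edge an aluminium grip bar 84 wide x 9 thick x 18 mm tall (z = 87 to 105 mm). 0.08 to 0.17 kg. Origin: middle of the bottom edge. Exactly one card is free of a clip; nothing visible shows which.
- rack: fixed grey block 124 (own x) x 196 (own y) x 38 mm high; three slots along x at own y = -72, 0, +72 mm, 8 mm wide, floor 4 mm above the bench; black guide posts at the slot ends reach 74 mm up, seated cards 109 mm. Origin: centre of underside; z up. A seated card has its origin 4 mm above the rack's and its axes parallel to the rack's.
- easel_rest: two rails 10 mm wide, 60 mm long at own x = +-34 mm on the easel, leaning back 0.35 rad from vertical. Own z: up along the rails; own y: out of their front faces. Origin: midway between the rails, on their front faces, at the trough floor. A card leaning flush has its origin at about (0, 2, 0) mm here and its x and z axes parallel to these.
- easel: fixed easel base, an aluminium plate 130 (own x) x 90 mm (own y) and 10 mm thick whose level top is the trough floor. A grey lip 100 mm long and 12 mm high bounds the trough in front (+y), its inner face 11 mm level from the rest's origin. Origin: on the bench, 4 mm in front (+y) of the rest's origin.
- clip_0 (a joint): how far (m) one of the two hidden spring clips in the rack base has been pulled up by its card: 0 at rest; after about 1.5 mm of free play the card is pulled back with 3 N per mm; strained too far at 0.006 (18 N). Which slot it sits under varies and is not told; the third slot has no working clip.
- clip_1 (a joint): how far (m) one of the two hidden spring clips in the rack base has been pulled up by its card: 0 at rest; after about 1.5 mm of free play the card is pulled back with 3 N per mm; strained too far at 0.006 (18 N). Which slot it sits under varies and is not told; the third slot has no working clip.
- fuse_box: bystander: small carton, 44 x 64 x 26 mm; origin centre of underside
- label_roll: bystander: white roll of labels, 56 mm across, 30 mm high; origin centre of underside
- multimeter: bystander: hand multimeter, 139 x 67 x 43 mm, lying flat; origin centre of underside

How it is judged (in metres and radians):
On the way:
1. one card is drawn up clear of the rack while the other two stay down (((z of card_a in the frame of rack above 0.08 m and z of card_b in the frame of rack between 0 and 0.008 m and angle between each of card_b, card_c's own z axis and vertical below 0.08 rad and z of card_c in the frame of rack between 0 and 0.008 m) or (z of card_b in the frame of rack above 0.08 m and z of card_a in the frame of rack between 0 and 0.008 m and angle between each of card_a, card_c's own z axis and vertical below 0.08 rad and z of card_c in the frame of rack between 0 and 0.008 m) or (z of card_c in the frame of rack above 0.08 m and z of card_a in the frame of rack between 0 and 0.008 m and angle between each of card_a, card_b's own z axis and vertical below 0.08 rad and z of card_b in the frame of rack between 0 and 0.008 m))), for 0.1 s.
At the end, for the whole second after the job is handed in: One card stands still on the easel, bottom edge in the trough (within 20 mm of its centre, -3 to 14 mm before the rails, -9 to 8 mm along them), leaning along and square to the rails within 0.16 rad; the other two are down in the rack (within 4 mm of the slot floor, upright within 0.08 rad) (((x of card_a in the frame of easel_rest between -0.02 and 0.02 m and y of card_a in the frame of easel_rest between -0.003 and 0.014 m and z of card_a in the frame of easel_rest between -0.009 and 0.008 m and angle between the z axis of card_a and the z axis of easel_rest, either way round below 0.16 rad and angle between the x axis of card_a and the x axis of easel_rest, either way round below 0.16 rad and linear speed of card_a below 0.02 m/s and z of card_b in the frame of rack between 0 and 0.008 m and angle between each of card_b, card_c's own z axis and vertical below 0.08 rad and z of card_c in the frame of rack between 0 and 0.008 m) or (x of card_b in the frame of easel_rest between -0.02 and 0.02 m and y of card_b in the frame of easel_rest between -0.003 and 0.014 m and z of card_b in the frame of easel_rest between -0.009 and 0.008 m and angle between the z axis of card_b and the z axis of easel_rest, either way round below 0.16 rad and angle between the x axis of card_b and the x axis of easel_rest, either way round below 0.16 rad and linear speed of card_b below 0.02 m/s and z of card_a in the frame of rack between 0 and 0.008 m and angle between each of card_a, card_c's own z axis and vertical below 0.08 rad and z of card_c in the frame of rack between 0 and 0.008 m) or (x of card_c in the frame of easel_rest between -0.02 and 0.02 m and y of card_c in the frame of easel_rest between -0.003 and 0.014 m and z of card_c in the frame of easel_rest between -0.009 and 0.008 m and angle between the z axis of card_c and the z axis of easel_rest, either way round below 0.16 rad and angle between the x axis of card_c and the x axis of easel_rest, either way round below 0.16 rad and linear speed of card_c below 0.02 m/s and z of card_a in the frame of rack between 0 and 0.008 m and angle between each of card_a, card_b's own z axis and vertical below 0.08 rad and z of card_b in the frame of rack between 0 and 0.008 m))); the robot touches nothing.
It fails at once if a clip is strained: pulled up more than 6 mm (18 N) (value of joint any of clip_0, clip_1 above 0.006 m).
It fails at once if a bystander is moved more than 20 mm (distance of any of fuse_box, label_roll, multimeter from where it was at the start of the episode above 0.02 m).
It also fails if it takes over 51 s, if anything falls off the work surface, if the arm or the gripper's body presses on something with over 40 N, if the wrist force passes 120 N, or if a joint passes its speed limit or range.

## Working session

There is one attempt and no reset: what is moved stays moved. The work goes in short steps, Python scripts to look and compute and a shell command to move; the robot and the scene stay as the last step left them, time stands still between calls to the robot, and variables do not carry over. Pictures are saved under pics/ and viewed, at most 12 in all, crops included, and the job is handed in when it is done.

```bash
ls; mkdir -p pics
python3 - <<'E'
from workcell import ctrl, eyes, workorder, get_obs
import cv2,json
import numpy as np
o=get_obs();print({k:np.round(v,3).tolist() for k,v in o.items()})
for n in("side","top"):
    d=eyes.get_image(n);cv2.imwrite(f"pics/{n}0.png",d["img"][:,:,::-1])
    print(n,d["fx"],d["cx"],d["cy"],np.round(d["R"],4).tolist(),np.round(d["t"],1).tolist())
E
```

```text
jog.py
pics
workcell.py
{'t': 0.0, 'qpos': [-1.268, 0.424, 1.631, 0.0, 1.089, -0.019], 'qvel': [-0.002, -0.001, 0.001, 0.0, 0.002, 0.002], 'joint_torque': [-0.0, -54.463, -27.366, 0.064, 0.023, -0.0], 'ee_pos': [197.532, -592.404, 238.905], 'orientation': [-3.1, -0.503, 0.0], 'ft_force': [-0.319, 1.01, -0.167], 'moment': [-0.061, 0.036, -0.007], 'grasp_force': 0.0, 'width': 87.875}
side 483.28678490576783 283.54163364535714 213.61053124111757 [[-0.7227, 0.6911, 0.0068], [0.5105, 0.5405, -0.6688], [-0.4659, -0.4799, -0.7434]] [388.1, -272.6, 1270.8]
top 531.2591703556852 279.4050162264932 209.0827447224409 [[0.0255, -0.9997, 0.0007], [-0.9958, -0.0254, -0.0884], [0.0884, 0.0016, -0.9961]] [-12.3, 572.0, 906.6]
```

View pics/top0.png

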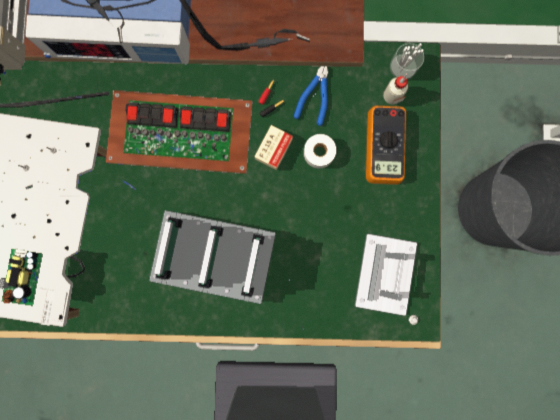

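View pics/side0.png

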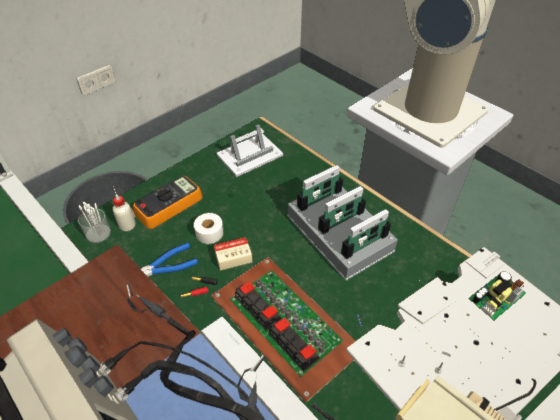

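Top view: the rack is centred near (213,257), with three bars at about (168,249), (208,257) and (254,265). The easel is near (387,275), the multimeter at (386,145), the roll at (320,152) and the carton at (272,147). I'll enlarge the rack and easel in both views.

Run:
```python
import cv2,numpy as np
t=cv2.imread("pics/top0.png");s=cv2.imread("pics/side0.png")
def crop(im,u,v,w,h,k):return cv2.resize(im[v:v+h,u:u+w],None,fx=k,fy=k,interpolation=cv2.INTER_CUBIC)
a=crop(t,145,205,135,100,5.9);cv2.imwrite("pics/c1.png",a)
b=crop(t,345,225,85,100,4);c=crop(s,210,115,80,65,5)
m=np.zeros((400,800,3),np.uint8);m[:400,:340]=b;m[:325,350:750]=c;cv2.imwrite("pics/c2.png",m)
cv2.imwrite("pics/c3.png",crop(s,280,155,125,125,4.8))
```

```text
(no output)
```

View pics/c1.png

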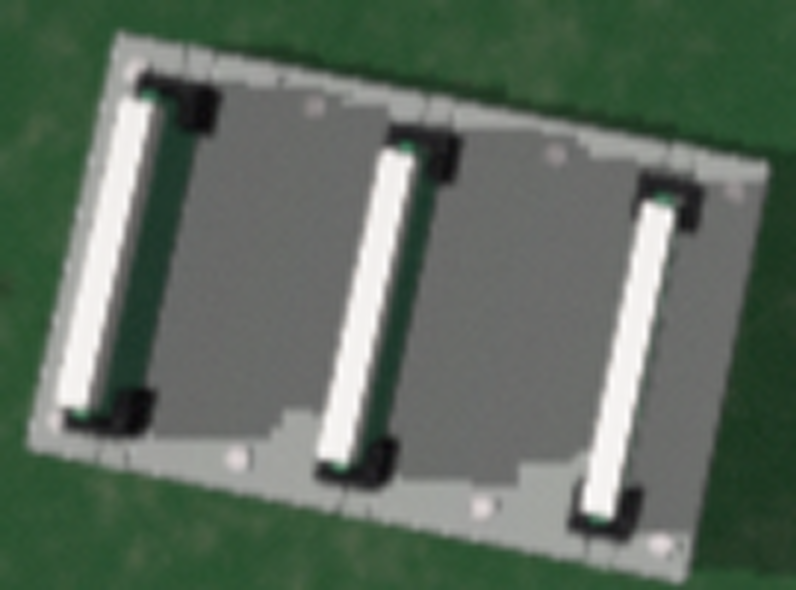

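View pics/c2.png

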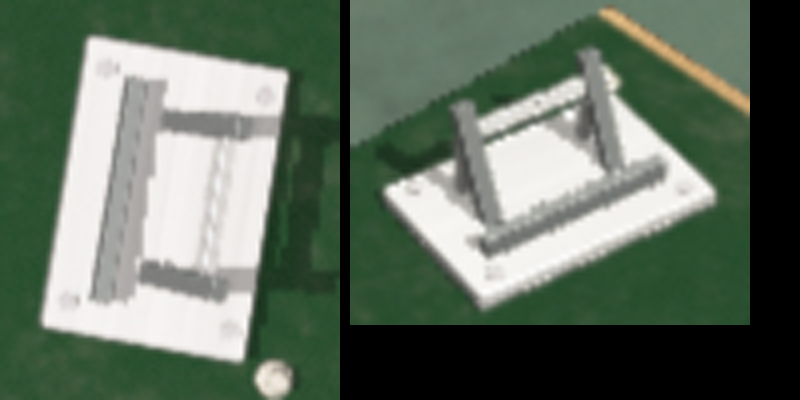

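View pics/c3.png

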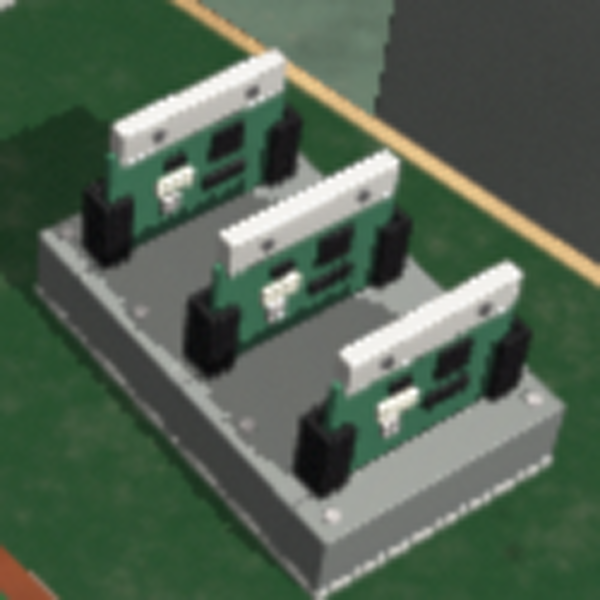

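Crops: top view shows the bar-top ends clearly, and the easel's lip is on its left (+y world), the rails behind it to the right. The side view shows the parts faces looking to +y (world left), so card and easel have the same facing. Now I'll triangulate.

```bash
cat > h.py <<'E'
from workcell import ctrl, eyes, workorder, get_obs
import numpy as np
C={n:eyes.get_image(n) for n in("top","side")}
def tri(obs):
    A=[];b=[]
    for n,(u,v) in obs:
        c=C[n] if isinstance(n,str) else n; R=np.array(c["R"]);t=np.array(c["t"])
        x=(u-c["cx"])/c["fx"];y=(v-c["cy"])/c["fy"]
        A+= [R[0]-x*R[2],R[1]-y*R[2]];b+=[x*t[2]-t[0],y*t[2]-t[1]]
    s=np.linalg.lstsq(np.array(A),np.array(b),rcond=None);return s[0],float(np.sqrt(s[1][0])) if len(s[1]) else 0
def ray(n,uv,z):
    c=C[n] if isinstance(n,str) else n;R=np.array(c["R"]);t=np.array(c["t"]);o=-R.T@t
    d=R.T@np.array([(uv[0]-c["cx"])/c["fx"],(uv[1]-c["cy"])/c["fy"],1]);return o+d*(z-o[2])/d[2]
def px(p,k,u0,v0):return (u0+(p[0]+.5)/k-.5,v0+(p[1]+.5)/k-.5)
E
python3 - <<'E'
from h import *
T=[[(138,97),(72,412)],[(398,148),(336,467)],[(660,200),(598,520)]]
S=[[(344,352),(515,267)],[(225,236),(393,155)],[(116,128),(277,55)]]
for a,b in zip(T,S):
    P=[]
    for p,q in zip(a,b):
        X,r=tri([("top",px(p,5.9,145,205)),("side",px(q,4.8,280,155))]);P.append(ray("top",px(p,5.9,145,205),109));print(X.round(1),round(r,2),P[-1].round(1))
    d=P[0]-P[1];print("mid@109",((P[0]+P[1])/2).round(1),"len",np.linalg.norm(d).round(1),"yaw",np.arctan2(d[1],d[0]).round(3))
print("easel")
E=[ray("top",px(p,4,345,225),10) for p in [(88,37),(288,72),(243,362),(41,326)]]
for e in E:print(e.round(1))
print(np.mean(E,0).round(1))
for p in [(35,190),(133,300),(365,195)]:print(ray("side",px(p,5,210,115),10).round(1))
for p in [(E[0]-E[3]),(E[1]-E[2])]:print(np.linalg.norm(p),np.arctan2(p[1],p[0]))
# lip outer-left edge ends and rails
for p in [(128,78),(95,300),(160,120),(140,270)]:print(ray("top",px(p,4,345,225),22 if p[0]<130 else 10).round(1))
for n,pt,ps in [("railtop+x",(248,125),(113,105)),("railtop-x",(224,290),(237,52))]:
    print(n,tri([("top",px(pt,4,345,225)),("side",px(ps,5,210,115))]))
E
```

```text
[541.6 177.7 111.8] 1.51 [541.1 179.1 109. ]
[457.2 192.4 106.3] 2.41 [456.2 193.  109. ]
mid@109 [498.7 186.1 109. ] len 86.0 yaw -0.163
[529.8 107.4 110.7] 1.55 [529.1 108.4 109. ]
[444.4 121.  106.1] 2.45 [443.5 121.9 109. ]
mid@109 [486.3 115.2 109. ] len 86.7 yaw -0.156
[517.6  36.6 110.1] 1.52 [516.9  37.4 109. ]
[432.8  49.7 105.2] 3.86 [431.2  51.5 109. ]
mid@109 [474.1  44.4 109. ] len 86.8 yaw -0.162
easel
[ 533.3 -153.7   10. ]
[ 520.  -242.5   10. ]
[ 392.6 -223.1   10. ]
[ 405.9 -134.4   10. ]
[ 463.  -188.4   10. ]
[ 522.9 -242.6   10. ]
[ 537.6 -153.4   10. ]
[ 412.3 -133.6   10. ]
128.74669372219395 -0.14989458587459897
128.8458500024796 -0.15096202145208004
[ 515.2 -169.4   22. ]
[ 418.7 -156.    22. ]
[ 497.3 -185.9   10. ]
[ 431.4 -177.6   10. ]
railtop+x (array([ 495.73728922, -212.00308541,   63.65256394]), 0.05807257810930366)
railtop-x (array([ 427.74747438, -203.10737986,   62.48185491]), 0.9034298120086035)
```

```bash
cat > d.py <<'E'
# usage: d.py x y z yaw tilt : tool-axis shift & rotvec to reach pose (tool x at yaw, tool pointing down, tilted by 'tilt' about tool x)
import sys,numpy as np
from workcell import ctrl, eyes, workorder, get_obs
from scipy.spatial.transform import Rotation as Ro
a=list(map(float,sys.argv[1:]));o=get_obs()
R=Ro.from_rotvec(o["orientation"]);G=Ro.from_euler("z",a[3])*Ro.from_euler("x",np.pi)*Ro.from_euler("x",a[4])
print("t",round(o["t"],2),"pos",np.round(o["ee_pos"],1),"shift",R.inv().apply(np.array(a[:3])-o["ee_pos"]).round(2),"rot",(R.inv()*G).as_rotvec().round(3),"F",np.round(o["ft_force"],1),"w",round(o["width"],1),"q",np.round(o["qpos"],2))
E
r='[27.3,-30.4,0,0,0,0]'
python3 d.py 474 44 150 -0.16 0
python3 jog.py '[[27.3,-30.4,0,0,0,0],[27.3,-30.4,0,0,0,0],[27.3,-30.4,0,0,0,0],[27.3,-30.4,0,0,0,0],[27.3,-30.4,0,0,0,0]]' 60
python3 d.py 474 44 150 -0.16 0
python3 jog.py '[[27.3,-30.4,0,0,0,0],[27.3,-30.4,0,0,0,0],[27.3,-30.4,0,0,0,0],[27.3,-30.4,0,0,0,0],[27.3,-30.4,0,0,0,0]]'
python3 d.py 474 44 150 -0.16 0
```

```text
t 0.2 pos [ 197.6 -592.6  239.2] shift [ 463.54 -516.45   89.7 ] rot [-0.001  0.     0.482] F [ 0.   0.5 -0.7] w 87.8 q [-1.27  0.42  1.63 -0.    1.09 -0.02]
t: 0.62
ee_pos: [279.3, -403.7, 239.5]
orientation: [-3.101, -0.502, -0.0]
ft_force: [0.1, -0.3, 0.4]
width: 61.2
grasp_force: 0.0
t 0.62 pos [ 279.3 -403.7  239.5] shift [ 326.06 -363.35   89.62] rot [-0.     0.     0.481] F [ 0.1 -0.3  0.4] w 61.2 q [-0.99  0.23  1.92  0.    1.    0.26]
t: 1.03
ee_pos: [360.8, -216.3, 239.8]
orientation: [3.101, 0.503, 0.0]
ft_force: [0.9, -1.3, 0.4]
width: 60.2
grasp_force: 0.0
t 1.03 pos [ 360.8 -216.3  239.8] shift [ 189.65 -211.25   89.81] rot [ 0.    -0.     0.481] F [ 0.9 -1.3  0.4] w 60.2 q [-0.57  0.12  2.06  0.    0.97  0.68]
```

```bash
python3 jog.py '[[27.3,-30.4,0,0,0,0],[27.3,-30.4,0,0,0,0],[27.3,-30.4,0,0,0,0],[27.3,-30.4,0,0,0,0],[27.3,-30.4,0,0,0,0]]'
python3 jog.py '[[27,-30,0,0,0,0],[10,-12,15,0,0,0.12],[0,0,25,0,0,0.12],[0,0,25,0,0,0.12],[0,0,20,0,0,0.12]]'
python3 jog.py '[[0,0,0,0,0,0]]' >/dev/null
python3 d.py 474 44 150 -0.16 0
python3 - <<'E'
from h import *
import cv2
d=eyes.get_image("wrist");cv2.imwrite("pics/w1.png",d["img"][:,:,::-1])
P=np.array([[541,178,109],[457,192.5,109],[529.5,107.7,109],[444,121.5,109],[517,37,109],[432,50.6,109.]])
c=(np.array(d["R"])@P.T).T+d["t"];print((c[:,:2]/c[:,2:]*d["fx"]+[d["cx"],d["cy"]]).round(1))
E
```

```text
t: 1.45
ee_pos: [442.3, -28.7, 239.9]
orientation: [3.101, 0.503, 0.001]
ft_force: [1.3, -0.6, -0.0]
width: 59.8
grasp_force: 0.0
t: 1.87
ee_pos: [463.4, 21.4, 153.3]
orientation: [3.131, -0.255, -0.001]
ft_force: [-0.6, -0.8, 0.8]
width: 59.9
grasp_force: 0.0
t 1.95 pos [461.2  21.  151.5] shift [  8.9  -24.75   1.43] rot [ 0.001  0.006 -0.002] F [-0.8  0.1 -0.9] w 59.8 q [0.02 0.33 2.04 0.   0.78 1.75]
[[  5.8 164.5]
 [ 33.9 285.2]
 [119.3 165.4]
 [136.2 287.7]
 [233.5 167.9]
 [237.5 288.9]]
```

View pics/w1.png

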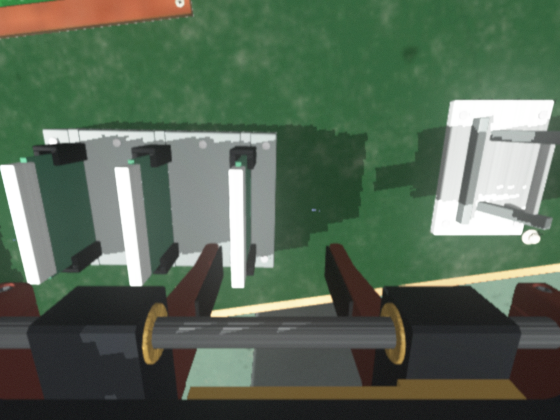

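Wrist view: the right-hand bar runs from about (238,168) to (238,286), a few pixels right of the prediction. I'll refine all bars with a white-blob fit in the top and wrist images.

```bash
python3 - <<'E'
from h import *
import cv2
w=eyes.get_image("wrist")
def ends(c,box,z,thr):
    u0,v0,u1,v1=box;m=(c["img"].min(2)>thr);m[:v0]=0;m[v1:]=0;m[:,:u0]=0;m[:,u1:]=0
    n,l,st,_=cv2.connectedComponentsWithStats(m.astype(np.uint8));k=1+st[1:,4].argmax()
    r=cv2.boxPoints(cv2.minAreaRect(np.argwhere(l==k)[:,::-1].astype(np.float32)))
    X=np.array([ray(c,p,z)[:2] for p in r]);X=X[np.argsort(-X[:,0])];a,b=X[:2].mean(0),X[2:].mean(0);d=a-b
    print("mid",((a+b)/2).round(1),"len",np.linalg.norm(d).round(1),"wid",np.linalg.norm(X[0]-X[1]).round(1),"yaw",np.arctan2(d[1],d[0]).round(3))
for b in [(155,215,185,280),(198,224,222,292),(240,232,268,300)]:ends(C["top"],b,109,225)
for b in [(112,155,160,290),(222,155,250,295)]:ends(w,b,109,225)
E
python3 d.py 474 43.5 104 -0.165 0
```

```text
mid [499.2 186.7] len 80.7 wid 7.3 yaw -0.172
mid [524.6 109.1] len 3.5 wid 6.4 yaw -0.429
mid [440.5  39.8] len 15.6 wid 42.6 yaw 0.03
mid [487.4 114.7] len 83.2 wid 9.5 yaw -0.179
mid [474.5  43.5] len 83.4 wid 8.7 yaw -0.178
t 2.25 pos [464.7  20.6 156. ] shift [  5.45 -24.01  52.05] rot [-0.    -0.003  0.008] F [-0.  -0.2 -0.1] w 60.1 q [0.02 0.32 2.04 0.   0.78 1.75]
```

```bash
python3 jog.py '[[5.5,-24,0,0,0,0.012],[0,0,26,0,0,0],[0,0,26,0,0,0],[0,0,0,0,0,0]]' 40; python3 d.py 474.5 43.7 104 -0.172 0
```

```text
t: 2.58
ee_pos: [471.3, 43.6, 100.6]
orientation: [3.13, -0.265, -0.006]
ft_force: [-0.8, -0.1, 0.2]
width: 40.8
grasp_force: 0.0
t 2.58 pos [471.3  43.6 100.6] shift [ 3.15 -0.61 -3.46] rot [0.001 0.004 0.003] F [-0.8 -0.1  0.2] w 40.8 q [0.07 0.43 2.04 0.   0.67 1.81]
```

```bash
python3 jog.py '[[0,0,0,0,0,0],[0,0,0,0,0,0],[0,0,0,0,0,0],[0,0,0,0,0,0],[0,0,0,0,0,0]]' 0;python3 jog.py '[[0,0,0,0,0,0],[0,0,0,0,0,0],[0,0,0,0,0,0]]'; python3 d.py 474.5 43.7 104 -0.172 0
```

```text
t: 3.0
ee_pos: [473.6, 43.5, 103.8]
orientation: [-3.13, 0.267, -0.003]
ft_force: [-1.4, 1.7, 0.6]
width: 9.9
grasp_force: 0.2
t: 3.25
ee_pos: [473.7, 43.7, 103.6]
orientation: [-3.13, 0.267, -0.003]
ft_force: [-1.3, 0.7, 7.9]
width: 8.6
grasp_force: 30.0
t 3.25 pos [473.7  43.7 103.6] shift [ 0.83 -0.13 -0.35] rot [-0.001 -0.002  0.002] F [-1.3  0.7  7.9] w 8.6 q [0.07 0.43 2.04 0.   0.67 1.81]
```

```bash
python3 jog.py '[[0,0,-1,0,0,0],[0,0,-1,0,0,0],[0,0,0,0,0,0]]';python3 jog.py '[[0,0,-1,0,0,0],[0,0,0,0,0,0],[0,0,0,0,0,0]]'
```

```text
t: 3.5
ee_pos: [473.0, 43.5, 104.9]
orientation: [3.13, -0.267, 0.0]
ft_force: [-0.5, -0.5, -1.8]
width: 8.5
grasp_force: 30.0
t: 3.75
ee_pos: [472.9, 43.6, 105.6]
orientation: [3.13, -0.267, -0.0]
ft_force: [0.1, 0.9, -1.3]
width: 8.8
grasp_force: 30.0
```

```bash
python3 jog.py '[[0,0,-1,0,0,0],[0,0,0,0,0,0],[0,0,0,0,0,0]]';python3 jog.py '[[0,0,0,0,0,0]]'
```

```text
t: 4.0
ee_pos: [473.0, 43.6, 106.7]
orientation: [3.13, -0.267, 0.0]
ft_force: [0.9, -1.4, -1.3]
width: 8.9
grasp_force: 30.0
t: 4.08
ee_pos: [473.0, 43.6, 106.7]
orientation: [-3.13, 0.267, 0.0]
ft_force: [-0.2, -0.5, -0.8]
width: 9.1
grasp_force: 30.0
```

```bash
python3 jog.py '[[0,0,-0.8,0,0,0],[0,0,0,0,0,0],[0,0,0,0,0,0]]';python3 jog.py '[[0,0,0,0,0,0]]'
```

```text
t: 4.33
ee_pos: [473.0, 43.6, 107.5]
orientation: [-3.13, 0.267, -0.0]
ft_force: [-0.5, 0.1, -1.5]
width: 8.5
grasp_force: 30.0
t: 4.42
ee_pos: [473.0, 43.6, 107.5]
orientation: [-3.13, 0.267, -0.0]
ft_force: [-0.2, -0.8, -1.5]
width: 8.9
grasp_force: 30.0
```

```bash
python3 jog.py '[[0,0,-1,0,0,0],[0,0,0,0,0,0],[0,0,0,0,0,0],[0,0,0,0,0,0]]'
python3 - <<'E'
from h import *
import cv2
cv2.imwrite("pics/s2.png",cv2.resize(C["side"]["img"][155:280,280:405,::-1],None,fx=4.8,fy=4.8,interpolation=cv2.INTER_CUBIC))
E
```

```text
t: 4.75
ee_pos: [473.0, 43.6, 108.5]
orientation: [3.13, -0.267, 0.0]
ft_force: [0.7, -0.3, -1.2]
width: 8.8
grasp_force: 30.0
```

View pics/s2.png

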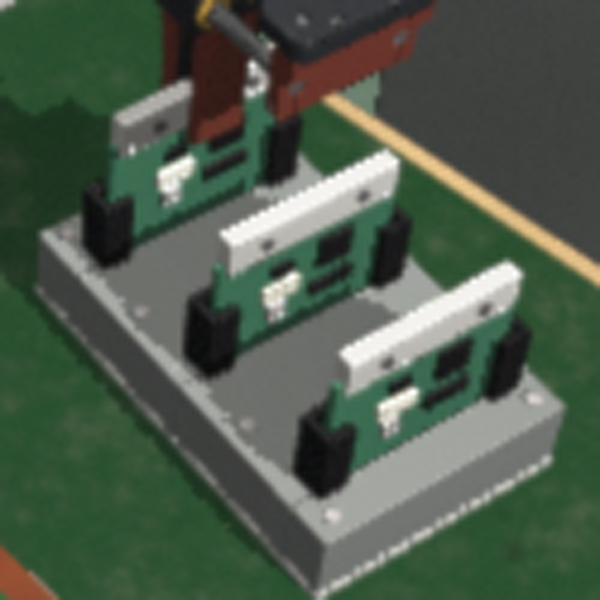

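The card has risen about 5 mm (white part from (172,185) to (172,178)) at only ~1.3 N, so this is the free one. I'll draw it up.

```bash
for i in 1 2; do :; done
python3 jog.py '[[0,0,-8,0,0,0],[0,0,-8,0,0,0],[0,0,-8,0,0,0],[0,0,-8,0,0,0],[0,0,-8,0,0,0]]'|tail -4
python3 jog.py '[[0,0,-10,0,0,0],[0,0,-10,0,0,0],[0,0,-15,0,0,0],[0,0,-15,0,0,0],[0,0,-15,0,0,0]]'|tail -4
python3 jog.py '[[0,0,-8,0,0,0],[0,0,-2,0,0,0],[0,0,0,0,0,0],[0,0,0,0,0,0]]'
python3 - <<'E'
from h import *
import cv2
cv2.imwrite("pics/s3.png",cv2.resize(C["side"]["img"][60:280,210:405,::-1],None,fx=2.7,fy=2.7,interpolation=cv2.INTER_CUBIC))
E
python3 d.py 463.9 -192 200 -0.15 0
```

```text
orientation: [-3.13, 0.267, -0.002]
ft_force: [0.2, 0.4, -0.6]
width: 8.8
grasp_force: 30.0
orientation: [-3.13, 0.267, -0.0]
ft_force: [0.1, -0.5, -1.2]
width: 8.8
grasp_force: 30.0
t: 6.02
ee_pos: [472.6, 43.6, 223.1]
orientation: [3.13, -0.267, -0.001]
ft_force: [0.2, -0.1, -0.8]
width: 8.7
grasp_force: 30.0
t 6.12 pos [472.4  43.6 222.7] shift [ 31.56 233.58  22.71] rot [ 0.     0.002 -0.02 ] F [-0.4  1.  -0.7] w 8.8 q [ 0.07  0.23  1.97 -0.    0.95  1.81]
```

View pics/s3.png

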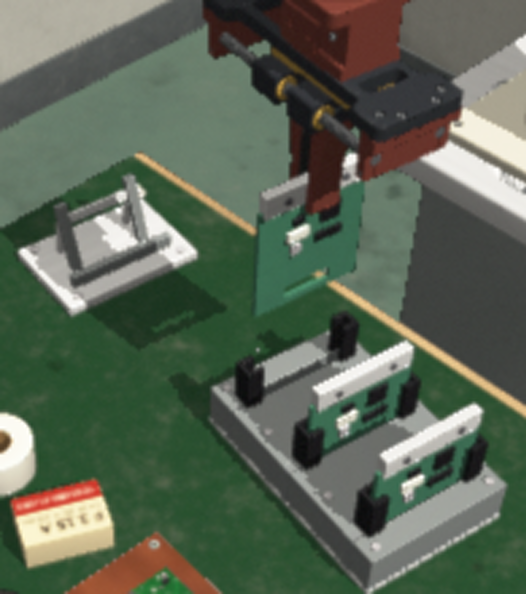

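The card hangs clear (bottom edge near (305,290)) and the other two are seated. Next I'll tilt it and move to a hover above the easel.

```bash
python3 jog.py '[[0,20,0,0,0,-0.02],[0,20,0,0.117,0,0],[0,20,0,0.117,0,0],[0,20,0,0.117,0,0],[0,0,0,0,0,0]]'|tail -4; python3 jog.py '[[0,0,0,0,0,0]]'>/dev/null;python3 d.py 454.9 -241.7 172 -0.15 0.35
```

```text
orientation: [-2.805, 0.22, -0.03]
ft_force: [-1.1, -0.5, -1.6]
width: 9.0
grasp_force: 30.0
t 6.62 pos [460.1 -32.8 215.9] shift [ 27.63 210.37 -24.35] rot [ 0.027  0.005 -0.008] F [ 0.3 -0.1 -0.2] w 8.9 q [-0.3   0.24  2.01  0.39  0.98  1.2 ]
```

```bash
python3 jog.py '[[4.6,35,-4,0,0,0],[4.6,35,-4,0,0,0],[4.6,35,-4,0,0,0],[4.6,35,-4,0,0,0],[4.6,35,-4,0,0,0]]'|tail -4; python3 jog.py '[[4.6,35,-4,0,0,0],[0,0,0,0,0,0],[0,0,0,0,0,0]]'>/dev/null;python3 d.py 454.9 -241.7 172 -0.15 0.35
```

```text
orientation: [-2.812, 0.208, -0.026]
ft_force: [0.4, 0.8, -0.5]
width: 9.0
grasp_force: 30.0
t 7.28 pos [ 457.7 -238.4  172.2] shift [-2.26  3.51 -0.98] rot [ 0.027  0.006 -0.002] F [-0.2  1.6 -0.3] w 8.7 q [-0.66  0.43  1.84  0.32  1.05  0.88]
```

```bash
python3 jog.py '[[-2,7,0,0.027,0.006,0],[0,0,0,0,0,0],[0,0,0,0,0,0]]'>/dev/null;python3 d.py 457.8 -222.7 109.4 -0.15 0.35
```

```text
t 7.53 pos [ 454.4 -243.3  170.7] shift [ 0.27  1.41 64.75] rot [-0. -0. -0.] F [ 0.1 -0.  -0.9] w 9.0 q [-0.68  0.44  1.84  0.34  1.07  0.84]
```

```bash
python3 jog.py '[[0,0.5,12,0,0,0],[0,0.5,12,0,0,0],[0,0,12,0,0,0],[0,0,12,0,0,0],[0,0,8,0,0,0]]'|grep -E "force|pos"; python3 jog.py '[[0,0,4,0,0,0],[0,0,0,0,0,0],[0,0,0,0,0,0]]'|grep -E "force|pos"; python3 d.py 457.8 -222.7 109.4 -0.15 0.35
python3 - <<'E'
from h import *
import cv2
f=lambda i:cv2.resize(i[:,:,::-1],None,fx=4.5,fy=4.5,interpolation=cv2.INTER_CUBIC)
cv2.imwrite("pics/s4.png",np.hstack([f(C["side"]["img"][90:185,205:290]),f(C["top"]["img"][230:325,345:430])]))
E
```

```text
ee_pos: [461.9, -229.8, 121.7]
ft_force: [-2.3, -12.2, 38.9]
grasp_force: 29.8
ee_pos: [461.9, -228.4, 117.5]
ft_force: [0.9, -10.6, 27.9]
grasp_force: 29.8
t 8.2 pos [ 461.9 -228.4  117.5] shift [-5.01 -1.99  9.31] rot [ 0.005 -0.012  0.002] F [  0.9 -10.6  27.9] w 9.1 q [-0.65  0.52  1.88  0.38  0.94  0.81]
```

View pics/s4.png

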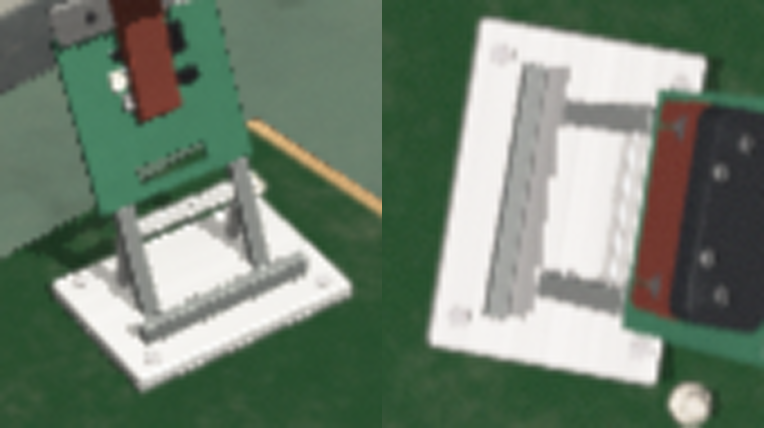

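The card's bottom edge met the rail tops (bottom edge (100,215)–(245,155) in the side crop) and slid up about 45–52 mm in the grip. I had taken the plate centre as the easel's origin; the lip and rail feet I measured put the rest about 10 mm further to +y. I'll lift off and correct this.

```bash
python3 jog.py '[[0,0,-10,0,0,0],[0,0,-10,0,0,0],[0,0,-5,0,0,0],[0,0,0,0,0,0],[0,0,0,0,0,0]]'|grep -E "force|width|pos"; python3 d.py 458.8 -219.5 134.5 -0.15 0.35
```

```text
ee_pos: [455.7, -233.6, 137.3]
ft_force: [-0.3, -0.2, -1.6]
width: 8.9
grasp_force: 29.9
t 8.72 pos [ 455.7 -233.6  137.3] shift [  0.89 -12.55   7.53] rot [-0.001 -0.002 -0.001] F [-0.3 -0.2 -1.6] w 8.9 q [-0.67  0.49  1.87  0.36  0.99  0.82]
```

```bash
python3 jog.py '[[0.9,-6.5,0,0,0,0],[0,-6,0,0,0,0],[0,0,8,0,0,0],[0,0,0,0,0,0]]'|grep -E "force|pos"; python3 jog.py '[[0,0,5,0,0,0],[0,0,5,0,0,0],[0,0,0,0,0,0]]'|grep -E "force|pos";python3 d.py 461.3 -202.5 87.5 -0.15 0.35
```

```text
ee_pos: [458.4, -218.5, 133.1]
ft_force: [-0.8, -0.6, -1.3]
grasp_force: 29.9
ee_pos: [459.0, -215.9, 123.8]
ft_force: [-0.1, -0.1, -1.7]
grasp_force: 29.9
t 9.3 pos [ 459.  -215.9  123.8] shift [ 0.23 -0.22 38.71] rot [-0.002 -0.    -0.001] F [-0.1 -0.1 -1.7] w 8.5 q [-0.64  0.5   1.89  0.38  0.96  0.83]
```

```bash
python3 jog.py '[[0,0,4,0,0,0],[0,0,4,0,0,0],[0,0,0,0,0,0]]'|grep -E "t_force|pos"; python3 jog.py '[[0,0,0,0,0,0]]'|grep -E "t_force|pos"; python3 d.py 461.3 -202.5 87.5 -0.15 0.35
```

```text
ee_pos: [459.7, -213.4, 116.7]
ft_force: [0.2, 1.1, -1.3]
ee_pos: [459.9, -213.7, 117.1]
ft_force: [0.8, -0.3, -1.4]
t 9.63 pos [ 459.9 -213.7  117.1] shift [-0.3  -0.37 31.7 ] rot [-0.001 -0.002 -0.001] F [ 0.8 -0.3 -1.4] w 8.8 q [-0.64  0.51  1.89  0.39  0.94  0.82]
```

```bash
python3 jog.py '[[0,0,4,0,0,0],[0,0,4,0,0,0],[0,0,0,0,0,0]]'|grep -E "t_force|pos"; python3 jog.py '[[0,0,5,0,0,0],[0,0,5,0,0,0],[0,0,0,0,0,0]]'|grep -E "t_force|pos"; python3 jog.py '[[0,0,6,0,0,0],[0,0,6,0,0,0],[0,0,0,0,0,0],[0,0,0,0,0,0]]'|grep -E "t_force|pos"; python3 d.py 461.3 -202.5 87.5 -0.15 0.35
python3 - <<'E'
from h import *
import cv2
f=lambda i:cv2.resize(i[:,:,::-1],None,fx=4.2,fy=4.2,interpolation=cv2.INTER_CUBIC)
cv2.imwrite("pics/s5.png",np.hstack([f(C["side"]["img"][80:185,200:290]),f(C["top"]["img"][225:330,345:435])]))
E
```

```text
ee_pos: [460.1, -210.6, 109.2]
ft_force: [0.1, 0.4, -2.0]
ee_pos: [460.5, -207.1, 99.6]
ft_force: [-0.4, -0.1, -1.0]
ee_pos: [461.4, -203.3, 88.8]
ft_force: [0.9, 0.0, -1.1]
t 10.47 pos [ 461.4 -203.3   88.8] shift [-0.19 -0.27  1.45] rot [-0.001 -0.001 -0.001] F [ 0.9  0.  -1.1] w 8.9 q [-0.62  0.56  1.91  0.41  0.88  0.81]
```

View pics/s5.png

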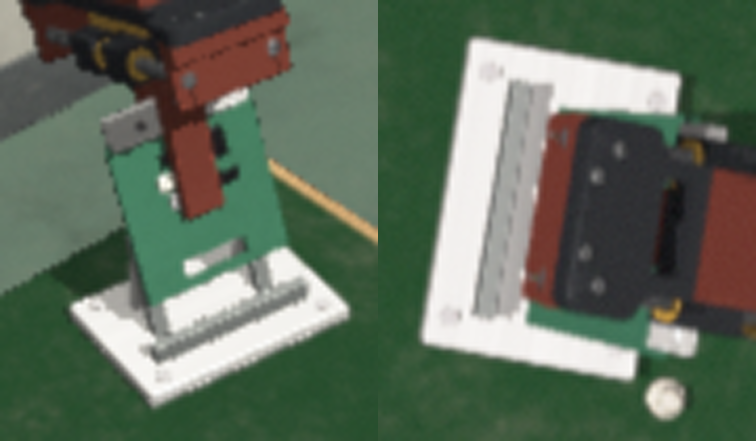

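The card (bottom edge (150,300)–(285,245)) is in front of the rails, above the trough and centred. I'll touch the rails, then open slightly so it slides down between the fingers.

```bash
python3 jog.py '[[0,2,0,0,0,0],[0,1,0,0,0,0],[0,0,0,0,0,0],[0,0,0,0,0,0]]'|grep -E "t_force|pos"; python3 jog.py '[[0,1,0,0,0,0],[0,0,0,0,0,0],[0,0,0,0,0,0]]'|grep -E "t_force|pos"
```

```text
ee_pos: [461.2, -206.6, 88.3]
ft_force: [-0.6, 0.4, -0.6]
ee_pos: [461.1, -207.4, 87.9]
ft_force: [-0.5, -0.5, -1.0]
```

```bash
python3 jog.py '[[0,0.7,0,0,0,0],[0,0,0,0,0,0],[0,0,0,0,0,0]]'|grep -E "t_force|pos"; python3 jog.py '[[0,0,0,0,0,0],[0,0,0,0,0,0],[0,0,0,0,0,0],[0,0,0,0,0,0],[0,0,0,0,0,0]]' 12; python3 jog.py '[[0,0,0,0,0,0],[0,0,0,0,0,0],[0,0,0,0,0,0]]' 14
python3 - <<'E'
from h import *
import cv2
f=lambda i:cv2.resize(i[:,:,::-1],None,fx=4.2,fy=4.2,interpolation=cv2.INTER_CUBIC)
im=C["side"]["img"];cv2.imwrite("pics/s6.png",f(im[80:185,200:290]))
# white grip-bar / card-slot rows along the card's left edge, compare with previous picture
a=cv2.imread("pics/s5.png")[:,:378];b=f(im[80:185,200:290])
g=lambda i:((i[:,:,1].astype(int)-i[:,:,2]>35)&(i[:,:,1]>90)).astype(np.uint8)
for i in(a,b):
    n,l,s,c=cv2.connectedComponentsWithStats(g(i));k=1+s[1:,4].argmax();print(s[k],c[k].round(1))
E
```

```text
ee_pos: [460.9, -208.0, 87.6]
ft_force: [0.9, -0.8, -0.5]
t: 11.82
ee_pos: [461.0, -208.0, 87.7]
orientation: [-2.784, 0.211, -0.04]
ft_force: [-0.1, 0.5, 0.4]
width: 12.2
grasp_force: 0.1
t: 12.07
ee_pos: [461.0, -208.0, 87.6]
orientation: [-2.784, 0.211, -0.04]
ft_force: [0.3, 0.6, 0.0]
width: 13.9
grasp_force: 0.1
[  109    99   181   207 16020] [200.3 209. ]
[  114   141   178   196 15972] [206.2 244. ]
```

```bash
python3 jog.py '[[0,0,0,0,0,0],[0,0,0,0,0,0],[0,0,0,0,0,0]]' 34|grep -E "force|width"; python3 jog.py '[[0,0,-10,0,0,0],[0,0,-20,0,0,0],[0,0,-30,0,0,0],[0,0,-30,0,0,0],[0,0,-30,0,0,0]]'|grep -E "force|pos"; python3 jog.py '[[0,0,-30,0,0,0],[0,0,0,0,0,0],[0,0,0,0,0,0]]'|grep -E "force|pos"
python3 - <<'E'
from h import *
import cv2
f=lambda i:cv2.resize(i[:,:,::-1],None,fx=4,fy=4,interpolation=cv2.INTER_CUBIC)
im=f(C["side"]["img"][95:195,200:300]);tm=f(C["top"]["img"][225:325,345:445])
O=np.array([465.4,-182,10]);ex=np.array([.989,-.149,0]);ry=np.array([.14,.929,.343]);rz=np.array([-.051,-.339,.939])
for n,m,(u0,v0) in(("side",im,(200,95)),("top",tm,(345,225))):
    c=C[n]
    for x,z in((45,0),(-45,0),(42,105),(-42,105)):
        p=np.array(c["R"])@(O+x*ex+2*ry+z*rz)+c["t"];q=(p[:2]/p[2]*c["fx"]+[c["cx"]-u0+.5,c["cy"]-v0+.5])*4
        cv2.circle(m,tuple(int(t) for t in q),3,(0,0,255),-1)
cv2.imwrite("pics/s7.png",np.hstack([im,tm]))
E
```

```text
ft_force: [-0.7, 0.5, -0.5]
width: 30.8
grasp_force: 0.0
ee_pos: [454.1, -249.2, 202.1]
ft_force: [0.9, 1.0, 0.1]
grasp_force: 0.0
ee_pos: [453.5, -260.2, 230.5]
ft_force: [0.1, -0.1, 0.4]
grasp_force: 0.0
```

View pics/s7.png

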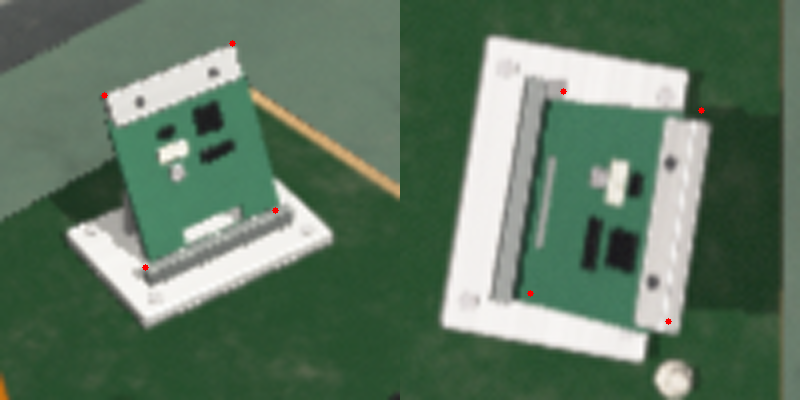

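The card leans flush on the rails: bar at (105,95)–(232,45) in the side crop, bottom edge behind the lip, within about 4 mm of centre. The gripper is clear, so I'm handing in.

```bash
python3 -c "
from workcell import ctrl, eyes, workorder, get_obs
print(workorder.close_job())"
```

```text
the job is handed in; nothing more can be done
None
```

I found the free card (right-hand slot, nearest the easel) on the first tug and stood it leaning on the easel, about 4 mm off centre. The other two cards were never touched, the gripper is clear, and I handed the job in at about 13 s; on the first try the card hit the rail tops at about 39 N and slid up in the grip, so I repositioned it and let it slide into the trough.

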